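Seat the keyed rotor on the tube mixer's spindle

TASK

Take the blue rotor off its parking stand by its black grip block and set it level over the spindle of the white tube mixer. With light downward pressure, turn it until the tab under it finds the keyway and drops in, stop turning at once, and let the rotor down flat and fully home on the spindle's collar; then let go. Be gentle: never more than 30 N on the mixer or its spindle, down or sideways, and leave the dropper bottle, sample bottle and timer where they are.

Things in the scene. Friction and masses are not known exactly. Their poses are not given: they have to be found in the camera images.
- rotor: Loose blue tube rotor, 0.10 to 0.16 kg: a disc 95 mm across, 10 mm thick, with a black grip block on top. Origin: on its axis, in the plane of the disc's underside; z up. A blind bore 18.5 mm across and 34 mm deep runs up the axis from below. White marks on disc and block point to its -x, where the tab is. It starts on the stand, the tab within 60 degrees of facing the robot.
- rotor_grip (a point): Centre of the black grip block on the rotor, 30 mm above the rotor's origin; axes as the rotor's. The block is 28 mm wide along y (the two flats to grip), 40 mm long along x, and reaches from 10 to 44 mm above the rotor's origin.
- rotor_tab (a point): Centre of the foot of the single steel tab that hangs under the rotor, 19 mm from the axis on its -x side and 8 mm below its origin. The tab is 7 mm wide (along y) and reaches from 15.5 to 22.5 mm off the axis.
- stand: Fixed round grey parking stand, base 120 mm across, with an upright ring (60 mm inside, 84 mm outside) on whose top, 30 mm above the worktop, the rotor's disc lies, the tab hanging free inside. Origin: centre of its underside.
- mixer: Fixed white bench mixer housing, 150 mm deep (x), 170 mm wide (y), 60 mm high. Origin: centre of its underside, on the spindle axis; its front panel (two dials, green switch) looks to its -x. The spindle is held by a stiff brake: it does not turn under light friction and gives way only at about 0.8 N m, so turning on after the tab has dropped in jams it hard against the keyway's wall.
- seat (a point): Point on the spindle axis in the top plane of its steel collar, 85 mm above the worktop; axes as the mixer's. The collar is 48 mm across; the seated rotor lies on its top, rotor origin on this point. One keyway, 10 mm wide, 14 mm deep, is cut radially into it from 13 mm off the axis to the rim, within 40 degrees of the mixer's -x (not measured). Off the keyway the rotor stands 8 mm higher.
- pilot_tip (a point): Top of the round pilot pin that stands on the collar: 16 mm in diameter, 24 mm tall above the collar, its top 7 mm conical down to 6 mm. The rotor's bore goes over it.
- dropper_bottle: Brown dropper bottle with a black bulb, 33 mm across, 107 mm tall; origin: centre of its underside. To be left alone.
- sample_bottle: Clear glass bottle 58 mm across, 103 mm tall; origin: centre of its underside. To be left alone.
- timer: White lab timer lying on its back, 66 x 60 x 18 mm; origin: centre of its underside. To be left alone.
Not all that is in view belongs to the job. Leave any green look-alike of the rotor alone.

How it is judged:
By the outcome, as a careful person would: the job done as asked, in the order asked, and still so for the second after the job is handed in, with the robot touching nothing.
It also fails if it takes over 72 s, if anything falls off the work surface, if the arm or the gripper's body presses on something with over 40 N, if the wrist force passes 120 N, or if a joint passes its speed limit or range.

ROBOT

A 7-joint arm with a two-finger parallel gripper is mounted at the origin on a cart in front of the work surface, level with it; the furniture and walls round the work are solid. World frame = base frame: x ahead of the robot, y to its left, z up, the work surface at z = 0. Lengths are in m, angles in rad, forces in N, time in s.
With the tool pointing down it reaches from about 0.4 to 0.85 m from the base axis. Payload 6.9 kg.
Tool frame: the origin (TCP) lies midway between the tips of the shut fingers; the grasp point (between the pads) lies behind it (ctrl.pinch_z is the z of the grasp point in the tool frame, in m); z points along the fingers, y is the direction in which the jaws open and shut (so a half turn about z gives the same grasp; the last joint's range is limited). The gripper opens to 85 mm and grips with 20 to 120 N. Pads are 22 mm wide; open, the fingers measure 114 mm over their backs; the gripper's body (76 mm by 85 mm) begins 54 mm behind the grasp point. The pads swing forward as they close: fully open they stand 13 mm farther back than shut.
Start: joints at [1.313, 0.507, -0.238, 1.5, 0.126, 1.149, -0.155], TCP at [0.222, -0.584, 0.231] pointing down, gripper open.
Joint ranges: [-3.08, 3.08], [-0.24, 2.05], [-1.43, 1.35], [0, 2.5], [-1.52, 4.66], [0.17, 1.96], [-2.89, 2.89]. Speed limits (rad/s): [2.39, 2.39, 3.14, 3.14, 3.14, 3.14, 3.14].

INTERFACE

Orientations are given as a unit quaternion [w, x, y, z].
In Python, from station import ctrl, get_state, vision, ticket, models gives the robot as it stands. Calls block until the motion is done:
- ctrl.movep(position, orientation): joint-space move of the TCP to a pose.
- ctrl.movel(position, frame=None, max_speed=0.15): straight line of the TCP; frame=None keeps the orientation; max_speed is the mean speed in m/s.
- ctrl.set_joints(angles): joint-space move.
- ctrl.ungrasp() and ctrl.close_gripper(force=None): open the fingers fully, or close them until they stop; force is the grip in N (None keeps the last).
- ctrl.pause(seconds).
- ctrl.ik(position, orientation): joint angles nearest the present ones, or None.
- get_state(): the state.
- vision.grab_frame(name): name is "side" or "top" or "wrist"; returns (picture, depth): 480x640x3 uint8, blue, green, red; 480x640 float32, m along the optical axis (not along the pixel's ray), 0 where there is no reading.
- vision.camera_info(name): a dict with "mtx" (3x3 intrinsics, pixels), "dist_coeffs" ([k1, k2, p1, p2, k3] as OpenCV has them; the pictures are not rectified), "R" (3x3) and "t" (3): a world point X has camera coordinates R X + t; the wrist camera has in their place "hand_eye" (4x4, takes a point from camera to tool coordinates, whose origin is the TCP and whose axes are the flange's). Camera axes: x right, y down, z forward; pixel columns grow to the right and rows downward; lengths in m; the calibration is good to about 2 mm. A picture is of the moment at which its call begins: read the wrist's pose just before it. camera_info takes no time and is no camera call.
A pose or a line that the arm cannot do raises ctrl.Unreachable and nothing moves.
- ticket.close_job(): hands the job in, once; it reports no verdict.
Trained networks look in the newest picture that a camera, given by its name, has taken for a name from the list of things; names that differ only in an ending like _2 or _b are one class to them, and where a whole thing is asked for, a point or a joint stands for the part that bears it (a point fixed in the world has none). Each returns a list of dicts, best first, with "p" (0 to 1); they miss things now and then, are a little off and sometimes report something else, mostly with a low value. They report only what shows in the picture. A call takes as long as a camera call. They do not tell look-alikes from the thing itself.
- models.recognise(camera, target): "point" ([column, row] in pixels, amid what is visible of it).
- models.masks_of(camera, target): "mask" (480x640 bool, what is visible of it) and "point" ([column, row] in pixels, amid what is visible of it).
The state is a dict: "time": time; "qpos": joint angles; "qd": joint speeds; "tau": joint torques, N m; "tcp_pos": TCP position; "eef_rot": TCP orientation; "contact_force": force on the tool from outside, world axes, zero at the start; "wrist_torque": the same for the moment, N m; "width": finger opening in m.
Only numpy, scipy, OpenCV 4.12 (cv2) and the standard library are available. Lean on these libraries where they do the work, as an engineer would, in place of code of your own. Each camera call takes 0.05 s, during which the arm holds its last target. There are 200 camera calls.

## Working session

There is one attempt and no reset: what is moved stays moved. The work goes in short steps, each a Python script; the robot and the scene stay as the last script left them, time stands still between calls to the robot, and variables do not carry over. Pictures are saved under pics/ and viewed, about 8 in all and at most 12, crops included, and the job is handed in when it is done.

```bash
ls; mkdir -p pics
cat > h.py <<'E'
import numpy as np, cv2
from station import ctrl,get_state,vision,ticket,models
from scipy.spatial.transform import Rotation as Rn
def q2m(q): return Rn.from_quat([q[1],q[2],q[3],q[0]]).as_matrix()
def m2q(m): x=Rn.from_matrix(m).as_quat(); return [x[3],x[0],x[1],x[2]]
def cam(name,st=None):
    c=vision.camera_info(name); K=np.array(c["mtx"]);D=np.array(c["dist_coeffs"])
    if "R" in c: R=np.array(c["R"]);t=np.array(c["t"])
    else:
        T=np.eye(4);T[:3,:3]=q2m(st["eef_rot"]);T[:3,3]=st["tcp_pos"]
        W=np.linalg.inv(T@np.array(c["hand_eye"]));R=W[:3,:3];t=W[:3,3]
    return K,D,R,t
def ray(C,px):
    K,D,R,t=C; p=cv2.undistortPoints(np.array(px,float).reshape(-1,1,2),K,D).reshape(-1,2)
    return np.c_[p,np.ones(len(p))]
def onz(C,px,z):
    K,D,R,t=C; d=ray(C,px)@R; o=-R.T@t
    return o+d*((z-o[2])/d[:,2])[:,None]
def deproj(C,px,dep):
    K,D,R,t=C; return (ray(C,px)*np.asarray(dep).reshape(-1,1)-t)@R
def proj(C,X):
    K,D,R,t=C; return cv2.projectPoints(np.array(X,float).reshape(-1,3),cv2.Rodrigues(R)[0],t,K,D)[0].reshape(-1,2)
def maskpts(C,m,dep):
    v,u=np.nonzero(m&(dep>0)); return deproj(C,np.c_[u,v],dep[v,u]),np.c_[u,v]
def down(yaw): # tool z down, tool y axis (jaws) at angle yaw from world x
    y=np.array([np.cos(yaw),np.sin(yaw),0]);z=np.array([0,0,-1.]);return m2q(np.c_[np.cross(y,z),y,z])
E
python3 - <<'E'
from h import *
print(ctrl.pinch_z,get_state())
for n in("top","side"):
    im,d=vision.grab_frame(n);cv2.imwrite(f"pics/{n}0.png",im);np.savez(f"pics/{n}0.npz",im=im,d=d)
    C=cam(n)
    for t in("rotor","stand","mixer","seat","pilot_tip","rotor_grip","rotor_tab","dropper_bottle","sample_bottle","timer"):
        for r in models.recognise(n,t)[:3]:
            p=np.array(r["point"]);u,v=p.astype(int);print(n,t,round(r["p"],2),p.round(),deproj(C,[p],d[v,u]).round(3) if d[v,u]>0 else None)
E
```

```text
pics
-0.0187 {'time': 0.0, 'qpos': array([ 1.31350765,  0.50835949, -0.23752252,  1.50114919,  0.12571349,
        1.14889078, -0.15478728]), 'qd': array([-0.00029906, -0.00109074,  0.00071061,  0.00132137,  0.00073775,
       -0.00053205, -0.00155569]), 'tau': array([ 3.50863029e-04, -6.20590353e+01, -2.18610942e+00, -2.49651808e+01,
        1.29049213e-02,  1.21294687e-02,  5.63525009e-05]), 'tcp_pos': array([ 0.2215434 , -0.58387389,  0.2304105 ]), 'eef_rot': array([-8.88563944e-04,  9.83589505e-01,  1.80418573e-01, -1.85813455e-04]), 'contact_force': array([0.66246182, 0.32401589, 0.10128381]), 'wrist_torque': array([ 0.10105537,  0.07259969, -0.0008593 ]), 'width': 0.08526084485490219}
top rotor 0.67 [391. 284.] [[ 0.324 -0.221  0.046]]
top stand 0.6 [380. 252.] [[ 0.426 -0.187  0.047]]
top stand 0.19 [251. 236.] [[0.467 0.222 0.085]]
top seat 0.86 [249. 236.] [[0.47  0.229 0.08 ]]
top pilot_tip 0.91 [248. 234.] [[0.471 0.231 0.096]]
top rotor_grip 0.87 [391. 287.] [[ 0.316 -0.222  0.043]]
top rotor_grip 0.76 [381. 241.] [[ 0.46  -0.188  0.072]]
top rotor_tab 0.93 [387. 286.] [[
[... 476 characters left out ...]
. 337.] [[0.472 0.276 0.059]]
side seat 0.52 [302. 429.] [[0.512 0.446 0.014]]
side pilot_tip 0.9 [321. 332.] [[0.478 0.266 0.061]]
side rotor_grip 0.98 [372. 218.] [[ 0.324 -0.209  0.038]]
side rotor_grip 0.61 [321. 334.] [[0.477 0.267 0.058]]
side rotor_grip 0.55 [321. 215.] [[ 0.47  -0.183  0.062]]
side rotor_tab 0.95 [372. 218.] [[ 0.324 -0.209  0.038]]
side rotor_tab 0.85 [322. 218.] [[ 0.469 -0.185  0.05 ]]
side rotor_tab 0.62 [321. 331.] [[0.478 0.265 0.062]]
side dropper_bottle 0.9 [248. 260.] [[0.654 0.006 0.047]]
side sample_bottle 0.85 [304. 179.] [[ 0.522 -0.417  0.058]]
side sample_bottle 0.59 [318. 233.] [[ 0.48  -0.163  0.017]]
side timer 0.86 [301. 430.] [[0.514 0.451 0.018]]
```

Run:
```python
import cv2
a=cv2.imread("pics/top0.png");b=cv2.imread("pics/side0.png")
import numpy as np
c=np.hstack([cv2.resize(a[160:320,160:480],(800,400))]);d=cv2.resize(a,(400,300));
cv2.imwrite("pics/m0.png",c);
```

```text
(no output)
```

View pics/m0.png

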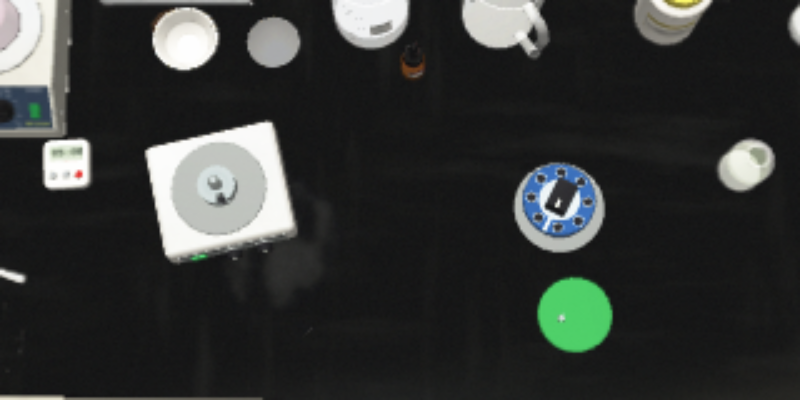

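View pics/side0.png

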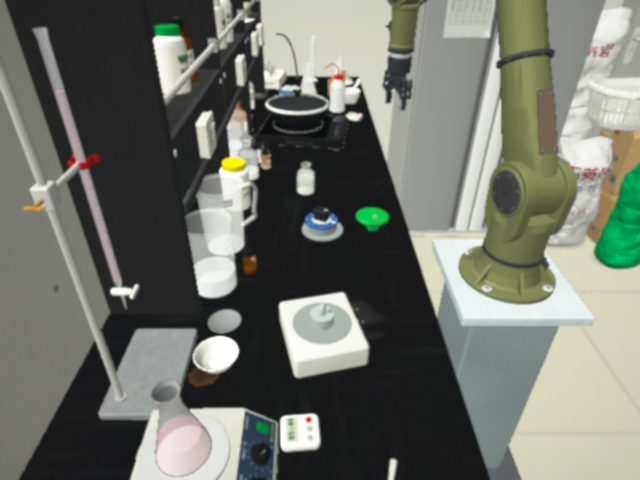

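Candidates: the blue rotor on the stand (top 382,241; side 320,218) and the green upside-down look-alike (top 391,284; side 372,218). I choose the blue one. White marks point to −x/+y. Next are wrist close-ups of the rotor and the spindle.

Run:
```python
from h import *
c=vision.camera_info("wrist");H=np.array(c["hand_eye"]);print(H.round(3),np.array(c["mtx"]).round(0))
def look(P,h,yaw,name):
    q=down(yaw);R=q2m(q)
    # put optical axis on P roughly : camera axis in tool
    ax=R@H[:3,2]; cp=np.array(P)-ax*h; tcp=cp-R@H[:3,3]
    tcp[2]=max(tcp[2],0.2)
    print(name,tcp.round(3)); ctrl.movep(tcp,q); ctrl.pause(0.3)
    st=get_state(); im,d=vision.grab_frame("wrist")
    np.savez(f"pics/{name}.npz",im=im,d=d,pos=st["tcp_pos"],rot=st["eef_rot"]);cv2.imwrite(f"pics/{name}.png",im)
    print(st["time"],st["qpos"].round(2),(d>0).mean())
look([0.465,-0.19,0.06],0.28,np.pi/2,"w1")
for t in("rotor","rotor_grip","rotor_tab","stand"):
    print(t,[(round(r["p"],2),np.round(r["point"])) for r in models.recognise("wrist",t)[:2]])
look([0.47,0.235,0.1],0.28,np.pi/2,"w2")
for t in("mixer","seat","pilot_tip"):
    print(t,[(round(r["p"],2),np.round(r["point"])) for r in models.recognise("wrist",t)[:2]])
cv2.imwrite("pics/w12.png",cv2.resize(np.vstack([cv2.imread("pics/w1.png"),cv2.imread("pics/w2.png")])[:, :],None,fx=.625,fy=.625))
```

```text
[[-0.    -0.962 -0.274  0.07 ]
 [ 1.    -0.001  0.     0.   ]
 [-0.    -0.274  0.962 -0.142]
 [ 0.     0.     0.     1.   ]] [[344.   0. 326.]
 [  0. 344. 235.]
 [  0.   0.   1.]]
w1 [ 0.458 -0.19   0.2  ]
3.0833 [ 1.02  0.47 -0.99  1.87  0.45  1.04  1.41] 0.9956673177083334
rotor [(0.77, array([312., 225.])), (0.61, array([292.,  53.]))]
rotor_grip [(0.82, array([291.,  51.])), (0.64, array([314., 227.]))]
rotor_tab [(0.88, array([313., 227.])), (0.76, array([290.,  56.]))]
stand [(0.57, array([301., 180.]))]
w2 [0.463 0.235 0.228]
5.2 [ 0.18  0.5  -1.07  1.78  0.48  1.15  0.53] 0.9956901041666667
mixer [(0.63, array([324., 217.]))]
seat [(0.76, array([328., 215.]))]
pilot_tip [(0.61, array([330., 218.]))]
```

View pics/w1.png

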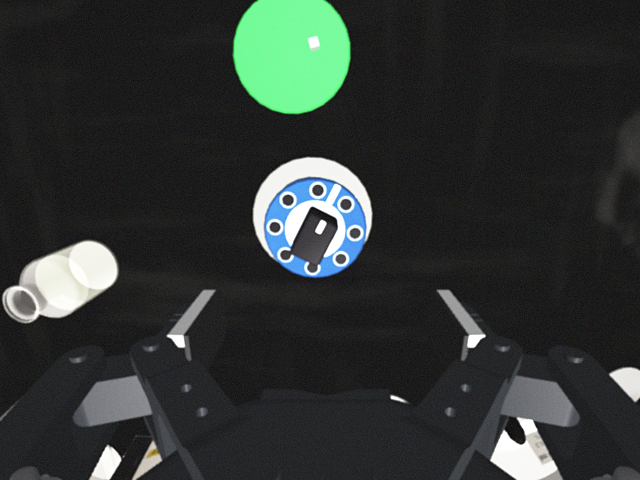

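View pics/w2.png

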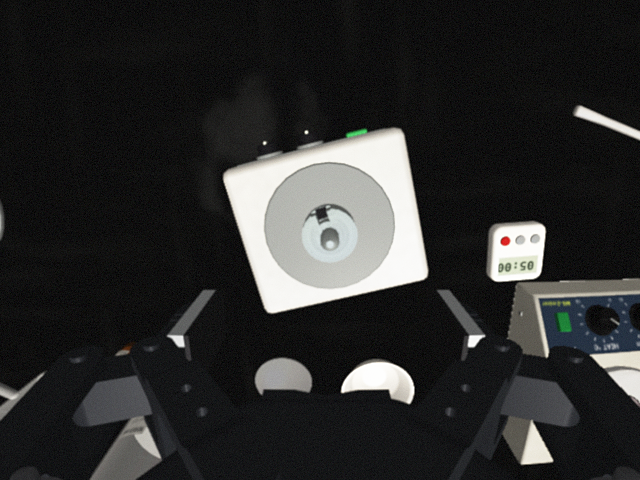

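The blue rotor sits at wrist (314,227), its stripe toward (335,193). The spindle pin is at about (330,238), with the keyway dark notch at about (321,212). Now to fit both precisely.

```bash
cat > fit.py <<'E'
from h import *
from scipy.optimize import least_squares
def load(n):
    z=np.load(f"pics/{n}.npz"); return z["im"],z["d"],cam("wrist",dict(tcp_pos=z["pos"],eef_rot=z["rot"]))
def circ(P,r=None):
    f=lambda p:np.hypot(*(P-p[:2]).T)-(p[2] if r is None else r)
    s=least_squares(f,[*P.mean(0),.05],loss="soft_l1",f_scale=.001);return s.x,np.abs(s.fun).mean()
def outer(m):
    c=max(cv2.findContours(m.astype(np.uint8),cv2.RETR_EXTERNAL,cv2.CHAIN_APPROX_NONE)[0],key=len);h=cv2.convexHull(c)
    f=np.zeros(m.shape,np.uint8);cv2.drawContours(f,[h],-1,1,-1)
    return max(cv2.findContours(f,cv2.RETR_EXTERNAL,cv2.CHAIN_APPROX_NONE)[0],key=len)[:,0].astype(float),f>0
def topdown(im,C,c,z,half,n=400): # orthophoto at height z; up=+x, left=+y
    g=np.linspace(half,-half,n);Y,X=np.meshgrid(g,g);P=np.stack([X+c[0],Y+c[1],0*X+z],-1)
    p=proj(C,P).reshape(n,n,2).astype(np.float32);return cv2.remap(im,p[...,0],p[...,1],cv2.INTER_CUBIC)
E
python3 - <<'E'
from fit import *
im,d,C=load("w1");hsv=cv2.cvtColor(im,cv2.COLOR_BGR2HSV)
b=(hsv[...,0]>95)&(hsv[...,0]<125)&(hsv[...,1]>120)&(hsv[...,2]>80)
b[:170]=0;b[290:]=0
c,f=outer(b);x,r=circ(onz(C,c,.040)[:,:2]);print("disc",x,r)
rc=x[:2]
P,_=maskpts(C,f,d);print("disc top z",np.median(P[:,2]))
blk=(im.max(2)<60)&(cv2.erode(f.astype(np.uint8),np.ones((5,5)))>0)
n,l,s,ce=cv2.connectedComponentsWithStats(blk.astype(np.uint8));k=1+s[1:,4].argmax();print(s[k],ce[k])
Pb,_=maskpts(C,l==k,d);print("blk depth z",np.percentile(Pb[:,2],[5,50,95]))
o1=topdown(im,C,rc,.074,.06);o2=topdown(im,C,rc,.040,.06)
im,d,C=load("w2");hsv=cv2.cvtColor(im,cv2.COLOR_BGR2HSV)
sc=onz(C,[[330,232]],.085)[0,:2];print(sc)
o3=topdown(im,C,sc,.085,.04);o4=topdown(im,C,sc,.109,.04)
for p in([330,240],[345,245],[330,260],[280,230],[250,200]):print(p,deproj(C,[p],d[p[1],p[0]]).round(4))
cv2.imwrite("pics/o.png",np.vstack([np.hstack([o2,o1]),np.hstack([o3,o4])])[:, :]);
cv2.imwrite("pics/o.png",cv2.resize(cv2.imread("pics/o.png"),(600,600)))
E
```

```text
disc [ 0.46887987 -0.200546    0.04640594] 0.00043502402129561377
disc top z 0.039594802465553955
[289 207  48  47 391] [314.56265985 222.06138107]
blk depth z [0.04907683 0.07094847 0.07348326]
[0.47176325 0.23767493]
[330, 240] [[0.4721 0.2374 0.108 ]]
[345, 245] [[0.4839 0.2508 0.0837]]
[330, 260] [[0.4974 0.2377 0.0845]]
[280, 230] [[0.4764 0.1915 0.0609]]
[250, 200] [[0.4486 0.1646 0.0581]]
```

View pics/o.png

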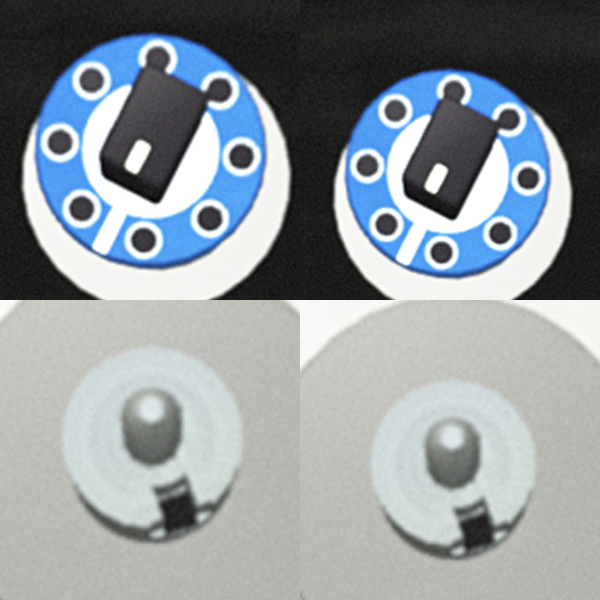

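```bash
cat >> fit.py <<'E'
def collar(n,c0,name=None):
    im,d,C=load(n);g=cv2.cvtColor(im,cv2.COLOR_BGR2HSV)
    c=np.array(c0)
    a=np.radians(np.arange(0,360,3));r=np.arange(.019,.030,.0002)
    for _ in range(4):
        P=np.stack([c[0]+np.outer(np.cos(a),r),c[1]+np.outer(np.sin(a),r),np.full((len(a),len(r)),.085)],-1)
        p=proj(C,P).reshape(len(a),len(r),2).astype(np.float32)
        v=cv2.GaussianBlur(cv2.remap(im[...,0].astype(np.float32),p[...,0],p[...,1],1),(9,1),0)
        k=np.abs(np.gradient(v,axis=1))[:,3:-3];i=k.argmax(1)+3
        E=P[np.arange(len(a)),i,:2];x,res=circ(E);c=x[:2]
    # keyway: dark profile over angle at r 15..22mm
    aa=np.radians(np.arange(100,260,.5));rr=np.arange(.015,.0232,.0005)
    P=np.stack([c[0]+np.outer(rr,np.cos(aa)),c[1]+np.outer(rr,np.sin(aa)),np.full((len(rr),len(aa)),.085)],-1)
    p=proj(C,P).reshape(len(rr),len(aa),2).astype(np.float32)
    v=cv2.remap(im[...,0].astype(np.float32),p[...,0],p[...,1],1)
    for j in range(0,len(rr),3):
        dk=np.degrees(aa[v[j]<125]); print("r",rr[j].round(4),"dark",dk.min() if len(dk) else None,dk.max() if len(dk) else None)
    print(n,"collar",x.round(4),res); return c
E
python3 - <<'E'
from fit import *
H=np.array(vision.camera_info("wrist")["hand_eye"])
q=down(-np.pi/2);R=q2m(q);P=np.array([.475,.237,.1]);tcp=P-R@H[:3,2]*.24-R@H[:3,3];tcp[2]=max(tcp[2],.19)
print(tcp,ctrl.ik(tcp,q).round(2));ctrl.movep(tcp,q);ctrl.pause(.3)
st=get_state();im,d=vision.grab_frame("wrist");np.savez("pics/w3.npz",im=im,d=d,pos=st["tcp_pos"],rot=st["eef_rot"])
print(st["time"],st["qpos"].round(2))
c2=collar("w2",[.4752,.237]);c3=collar("w3",[.4752,.237])
o=[]
for n,c in(("w2",c2),("w3",c3)):
    im,d,C=load(n);o.append(topdown(im,C,c,.085,.035))
    t=topdown(im,C,c,.109,.02)
    g=cv2.GaussianBlur(t[...,1],(0,0),5)
cv2.imwrite("pics/o2.png",np.hstack(o))
E
```

```text
[0.47140212 0.2368788  0.19      ] [-1.11  0.55  0.95  1.83 -0.52  1.04 -1.52]
7.4833 [-1.11  0.55  0.95  1.83 -0.52  1.04 -1.52]
r 0.015 dark 184.5 218.5
r 0.0165 dark 188.0 216.0
r 0.018 dark 186.0 215.0
r 0.0195 dark 187.0 214.50000000000003
r 0.021 dark 187.5 213.5
r 0.0225 dark 184.5 216.5
w2 collar [0.4749 0.2373 0.0241] 0.0004427009473512721
r 0.015 dark 184.0 219.00000000000003
r 0.0165 dark 185.5 218.0
r 0.018 dark 186.5 216.5
r 0.0195 dark 191.0 214.50000000000003
r 0.021 dark None None
r 0.0225 dark None None
w3 collar [0.4758 0.2374 0.0238] 0.0006230613462550805
```

View pics/o2.png

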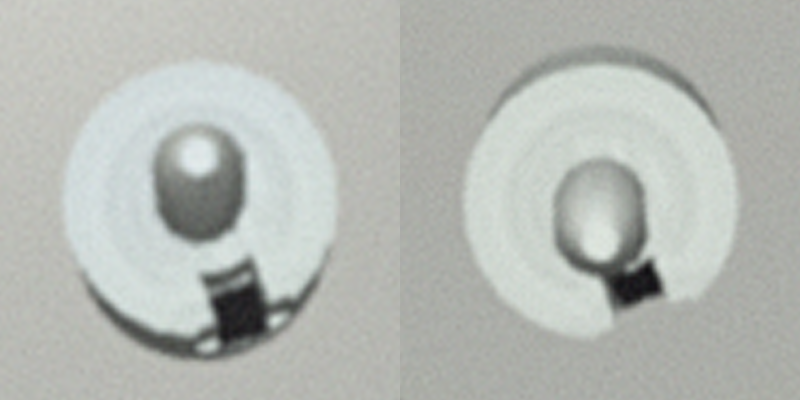

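Run:
```python
from h import *
for k in(0,-np.pi):
    for p,y in(([.469,-.2005,.16],65.8),([.469,-.2005,.045],65.8),([.4754,.2373,.17],65.8),([.4754,.2373,.17],95),([.4754,.2373,.10],111),([.4754,.2373,.10],120)):
        s=ctrl.ik(p,down(np.radians(y)+k));print(p,y,k,None if s is None else s.round(2))
```

```text
[0.469, -0.2005, 0.16] 65.8 0 [ 0.19  0.41  0.23  1.91 -0.13  0.84  1.64]
[0.469, -0.2005, 0.045] 65.8 0 [ 0.32  0.57  0.06  2.03 -0.06  0.54  1.57]
[0.4754, 0.2373, 0.17] 65.8 0 [-0.62  0.42  0.16  1.84 -0.08  0.88  0.73]
[0.4754, 0.2373, 0.17] 95 0 [ 0.14  0.59 -1.03  1.83  0.57  1.06  0.55]
[0.4754, 0.2373, 0.1] 111 0 [ 0.2   0.8  -1.23  1.91  0.86  1.09  0.55]
[0.4754, 0.2373, 0.1] 120 0 [ 0.2   0.8  -1.23  1.91  0.86  1.09  0.7 ]
[0.469, -0.2005, 0.16] 65.8 -3.141592653589793 [-0.25  0.57  0.96  1.91 -0.57  0.96 -1.02]
[0.469, -0.2005, 0.045] 65.8 -3.141592653589793 [-0.09  0.68  0.71  2.03 -0.71  0.69 -0.91]
[0.4754, 0.2373, 0.17] 65.8 -3.141592653589793 [-1.14  0.63  1.05  1.85 -0.63  1.05 -1.83]
[0.4754, 0.2373, 0.17] 95 -3.141592653589793 [-1.08  0.57  0.9   1.85 -0.53  0.99 -1.43]
[0.4754, 0.2373, 0.1] 111 -3.141592653589793 [-0.98  0.62  0.74  1.93 -0.57  0.81 -1.13]
[0.4754, 0.2373, 0.1] 120 -3.141592653589793 [-0.95  0.61  0.7   1.93 -0.54  0.8  -1.  ]
```

Run:
```python
from h import *
q=down(np.radians(65.8)-np.pi)
X=[.469,-.2005]
ctrl.movep(X+[.16],q);ctrl.movel(X+[.08],q,max_speed=.1)
f0=get_state();ctrl.movel(X+[.045],q,max_speed=.05)
s=get_state();print("down",s["time"],s["tcp_pos"].round(4),f0["contact_force"].round(1),s["contact_force"].round(1),s["width"])
if abs(s["contact_force"][2]-f0["contact_force"][2])<5:
    ctrl.close_gripper(40);s=get_state();print("closed",s["tcp_pos"].round(4),s["contact_force"].round(1),s["wrist_torque"].round(2),s["width"])
    ctrl.movel(X+[.075],q,max_speed=.06);ctrl.pause(.2);s=get_state();print("up",s["time"],s["contact_force"].round(1),s["wrist_torque"].round(2),s["width"])
    im,d=vision.grab_frame("wrist");cv2.imwrite("pics/w4.png",im);np.savez("pics/w4.npz",im=im,d=d,pos=s["tcp_pos"],rot=s["eef_rot"])
```

```text
down 10.9417 [ 0.469  -0.2007  0.0451] [-0.1  0.1 -0. ] [ 0.8  0.8 -0.1] 0.0851205830255544
closed [ 0.4692 -0.2006  0.0453] [-0.2  1.5  4.7] [ 0.17  0.16 -0.02] 0.027467759875305874
up 12.3583 [-0.3  0.9 -1.5] [-0.05  0.01  0.02] 0.027298821419034718
```

View pics/w4.png

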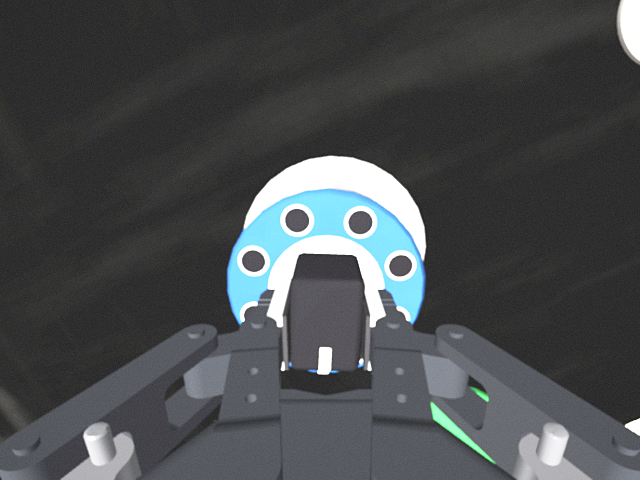

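Run:
```python
from fit import *
z=np.load("pics/w4.npz");im,d,C=load("w4");hsv=cv2.cvtColor(im,cv2.COLOR_BGR2HSV)
b=(hsv[...,0]>90)&(hsv[...,0]<125)&(hsv[...,1]>120)&(hsv[...,2]>80)
c,f=outer(b);c=c[c[:,1]<300];zz=z["pos"][2]-.0053
P=onz(C,c,zz)[:,:2];print(circ(P),circ(P,.0475),circ(P,.0469),z["pos"])
rc=circ(P,.047)[0][:2]
off=q2m(z["rot"]).T@np.r_[rc-z["pos"][:2],0];print("offset in tool",off)
# disc levelness from depth
m=cv2.erode(b.astype(np.uint8),np.ones((5,5)))>0;Q,_=maskpts(C,m,d)
A=np.c_[Q[:,:2]-Q[:,:2].mean(0),np.ones(len(Q))];print("plane",np.linalg.lstsq(A,Q[:,2],rcond=None)[0],"exp z",zz)
q=down(np.radians(65.8)-np.pi);q2=down(np.radians(97)-np.pi)
S=[.4754,.2373]
ctrl.movel([.469,-.2005,.17],q,max_speed=.12)
ctrl.movel([.47,.02,.18],q2,max_speed=.12);ctrl.movel(S+[.17],q2,max_speed=.12);ctrl.pause(.3)
s=get_state();print(s["time"],s["tcp_pos"].round(4),s["contact_force"].round(2),s["wrist_torque"].round(3),s["width"])
im,d=vision.grab_frame("side");cv2.imwrite("pics/s5.png",cv2.resize(im[250:400,240:400],None,fx=4,fy=4,interpolation=cv2.INTER_CUBIC))
```

```text
(array([ 0.47044875, -0.20082462,  0.04629893]), np.float64(0.0002690419881506798)) (array([ 0.46910173, -0.20018127,  0.05      ]), np.float64(0.0005705634036397871)) (array([ 0.46977287, -0.20050796,  0.05      ]), np.float64(0.00036650611726294735)) [ 0.46883883 -0.20035812  0.07471042]
offset in tool [ 7.88659525e-04 -2.50476937e-04 -4.49005417e-07]
plane [-0.02584154  0.00830485  0.06791471] exp z 0.06941041706803514
17.6083 [0.4755 0.2371 0.1701] [ 0.02  0.01 -2.56] [-0.023 -0.026  0.002] 0.027281748547697184
```

View pics/s5.png

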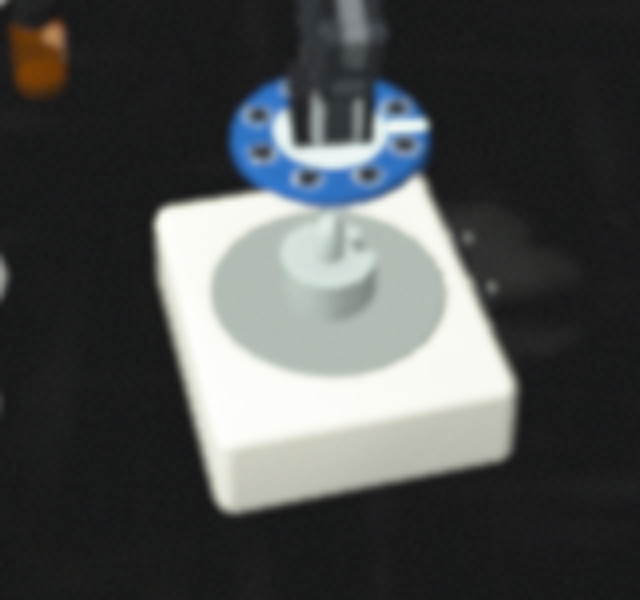

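```bash
cat >> h.py <<'E'
def F(n=4,dt=.02):
    o=[]
    for _ in range(n): s=get_state();o.append(np.r_[s["contact_force"],s["wrist_torque"]]);ctrl.pause(dt)
    return np.mean(o,0)
E
python3 - <<'E'
from h import *
S=[.4754,.2373];q=down(np.radians(97)-np.pi)
ctrl.movel(S+[.130],q,max_speed=.08);ctrl.pause(.2);f0=F(8);np.save("f0.npy",f0);print("f0",f0.round(2))
z=.130
while z>.1065:
    z-=.0015 if z>.112 else .0005
    ctrl.movel(S+[z],q,max_speed=.03);f=F(3)-f0;s=get_state()
    print(round(s["time"],2),round(z,4),s["tcp_pos"].round(4),f.round(2))
    if np.hypot(f[0],f[1])>5 or f[2]>4: break
E
```

```text
f0 [ 0.09  0.05 -1.19 -0.01 -0.01 -0.  ]
18.94 0.1285 [0.4754 0.2373 0.1285] [-0.11  0.48 -0.01  0.    0.03  0.  ]
19.24 0.127 [0.4754 0.2373 0.1269] [-0.24 -0.3  -0.69  0.03 -0.   -0.01]
19.54 0.1255 [0.4753 0.2373 0.1254] [ 0.25 -0.15 -0.55 -0.01  0.02  0.01]
19.84 0.124 [0.4753 0.2373 0.1239] [-0.45 -0.4  -0.1   0.02  0.01  0.01]
20.14 0.1225 [0.4754 0.2373 0.1225] [ 0.21  0.44 -0.01  0.01  0.03 -0.01]
20.44 0.121 [0.4754 0.2373 0.1209] [-0.05  0.11 -0.18  0.05  0.01 -0.01]
20.74 0.1195 [0.4754 0.2373 0.1195] [-0.23 -0.03 -0.12  0.01  0.01  0.  ]
21.04 0.118 [0.4754 0.2373 0.118 ] [-0.29 -0.49 -0.14 -0.01  0.05 -0.02]
21.34 0.1165 [0.4754 0.2373 0.1165] [-0.04 -0.43 -0.24  0.01  0.04 -0.  ]
21.64 0.115 [0.4754 0.2373 0.1149] [-0.58 -0.27  0.02  0.01  0.04  0.02]
21.94 0.1135 [0.4754 0.2373 0.1134] [-0.13 -0.08 -0.08  0.02  0.03  0.01]
22.24 0.112 [0.4754 0.2373 0.1119] [-0.17  0.37 -0.28  0.03 -0.   -0.01]
22.54 0.1115 [0.4754 0.2373 0.1115] [0.38 0.51 0.33 0.   0.03 0.02]
22.84 0.111 [0.4754 0.2373 0.111 ] [ 0.11 -0.29  0.26 -0.    0.01 -0.02]
23.14 0.1105 [0.4754 0.2373 0.1105] [ 0.19 -0.   -0.02 -0.01  0.02 -0.01]
23.44 0.11 [0.4754 0.2373 0.11  ] [-0.02 -0.11  0.05  0.03 -0.   -0.02]
23.74 0.1095 [0.4754 0.2373 0.1095] [-0.13 -0.16 -0.04  0.    0.   -0.  ]
24.04 0.109 [0.4754 0.2373 0.109 ] [ 0.05 -0.09  0.38  0.02  0.01  0.  ]
24.34 0.1085 [0.4754 0.2373 0.1085] [-0.68  0.64 -0.27  0.01 -0.02  0.03]
24.64 0.108 [0.4756 0.2374 0.1082] [ 0.06 -0.54  2.69  0.06  0.05  0.02]
24.94 0.1075 [0.4758 0.2374 0.108 ] [-0.88 -0.08  6.54  0.05  0.21  0.01]
```

Run:
```python
from h import *
S=[.4754,.2373];f0=np.load("f0.npy");z=.1077;y=97.
while y<122:
    y+=1.;q=down(np.radians(y)-np.pi)
    ctrl.movel(S+[z],q,max_speed=.03);f=F(3)-f0;s=get_state()
    print(round(s["time"],2),y,round(z,4),s["tcp_pos"].round(4),f.round(2))
    if abs(f[5])>.25 or np.hypot(f[0],f[1])>8: print("stop");break
    if f[2]<1.2: print("DROP");break
    if f[2]<3: z-=.0002
    if f[2]>8: z+=.0002
np.save("y.npy",y)
```

```text
25.24 98.0 0.1077 [0.4757 0.2376 0.108 ] [-0.41  1.5   6.33  0.37  0.18 -0.04]
25.54 99.0 0.1077 [0.4757 0.2378 0.108 ] [-0.99  2.18  6.57  0.5   0.21 -0.04]
25.84 100.0 0.1077 [0.4757 0.238  0.108 ] [-0.45  1.8   7.04  0.58  0.19 -0.05]
26.14 101.0 0.1077 [0.4757 0.238  0.108 ] [-0.45  1.91  6.27  0.63  0.18 -0.03]
26.44 102.0 0.1077 [0.4757 0.2381 0.108 ] [-0.45  2.55  7.02  0.64  0.2  -0.05]
26.74 103.0 0.1077 [0.4757 0.2382 0.108 ] [-0.25  2.81  6.37  0.69  0.18 -0.04]
27.04 104.0 0.1077 [0.4756 0.2381 0.1079] [-0.15  3.64  6.6   0.79  0.17 -0.08]
27.34 105.0 0.1077 [0.4756 0.2379 0.1079] [ 0.14  3.9   6.12  0.8   0.13 -0.04]
27.64 106.0 0.1077 [0.4755 0.2374 0.1077] [ 0.08  2.37  4.88  0.6   0.04 -0.03]
27.94 107.0 0.1077 [0.4748 0.2365 0.1071] [ 0.16 -0.97  0.36  0.01  0.08  0.01]
DROP
```

Run:
```python
from h import *
S=[.4754,.2373];f0=np.load("f0.npy");y=float(np.load("y.npy"));q=down(np.radians(y)-np.pi)
z=.1077
ctrl.pause(.2);s=get_state();print(s["tcp_pos"].round(4),(F(3)-f0).round(2))
while z>.0985:
    z-=.0005
    ctrl.movel(S+[z],q,max_speed=.03);f=F(3)-f0;s=get_state()
    print(round(s["time"],2),round(z,4),s["tcp_pos"].round(4),f.round(2))
    if abs(f[5])>.25 or np.hypot(f[0],f[1])>6 or f[2]>4: print("stop");break
```

```text
[0.4751 0.2368 0.1074] [-0.36 -1.01 -0.67 -0.15  0.03  0.04]
28.49 0.1072 [0.4754 0.2371 0.1072] [-0.02 -1.42 -0.13 -0.36 -0.01  0.04]
28.79 0.1067 [0.4755 0.2371 0.1067] [ 0.43 -2.24  0.55 -0.51 -0.1   0.03]
29.09 0.1062 [0.4756 0.2372 0.1062] [ 0.48 -2.51 -0.23 -0.57 -0.16  0.08]
29.39 0.1057 [0.4755 0.2372 0.1057] [ 0.9  -2.86  0.77 -0.68 -0.25  0.05]
29.69 0.1052 [0.4755 0.2372 0.1052] [ 1.21 -3.17  0.58 -0.81 -0.32  0.1 ]
29.99 0.1047 [0.4755 0.2371 0.1047] [ 1.13 -3.81  0.69 -0.89 -0.33  0.07]
30.29 0.1042 [0.4754 0.2371 0.1042] [ 1.35 -4.2   0.97 -1.   -0.35  0.11]
30.59 0.1037 [0.4754 0.2372 0.1037] [ 1.13 -4.48  1.44 -1.08 -0.38  0.1 ]
30.89 0.1032 [0.4754 0.2373 0.1032] [ 1.12 -4.56  1.14 -1.02 -0.36  0.1 ]
31.19 0.1027 [0.4753 0.2373 0.1027] [ 1.27 -4.27  1.79 -1.02 -0.32  0.1 ]
31.49 0.1022 [0.4754 0.2373 0.1022] [ 1.49 -3.97  1.46 -1.06 -0.32  0.11]
31.79 0.1017 [0.4754 0.2373 0.1017] [ 1.66 -4.38  1.88 -1.05 -0.31  0.09]
32.09 0.1012 [0.4754 0.2373 0.1012] [ 1.14 -4.84  1.38 -1.08 -0.34  0.08]
32.39 0.1007 [0.4754 0.2373 0.1007] [ 1.55 -4.78  1.66 -1.13 -0.37  0.14]
32.69 0.1002 [0.4753 0.2372 0.1004] [-0.23 -4.56  4.03 -1.17 -0.16  0.15]
stop
```

Run:
```python
from h import *
f0=np.load("f0.npy");y=float(np.load("y.npy"));q=down(np.radians(y)-np.pi)
for P in([.4754,.2369,.1003],[.4754,.2366,.1002],[.4754,.2366,.0998],[.4754,.2366,.0996]):
    ctrl.movel(P,q,max_speed=.03);f=F(4)-f0;s=get_state();print(round(s["time"],2),P,s["tcp_pos"].round(4),f.round(2))
    if f[2]>8:break
im,d=vision.grab_frame("side");cv2.imwrite("pics/s6.png",cv2.resize(im[250:400,240:400],None,fx=4,fy=4,interpolation=cv2.INTER_CUBIC))
```

```text
33.01 [0.4754, 0.2369, 0.1003] [0.4753 0.2371 0.1004] [ 0.34 -3.79  4.13 -0.87 -0.17  0.07]
33.33 [0.4754, 0.2366, 0.1002] [0.4753 0.2371 0.1004] [-0.24 -2.01  6.72 -0.46 -0.01  0.11]
33.64 [0.4754, 0.2366, 0.0998] [0.4754 0.2371 0.1003] [-2.04 -1.98 10.66 -0.56  0.27  0.08]
```

View pics/s6.png

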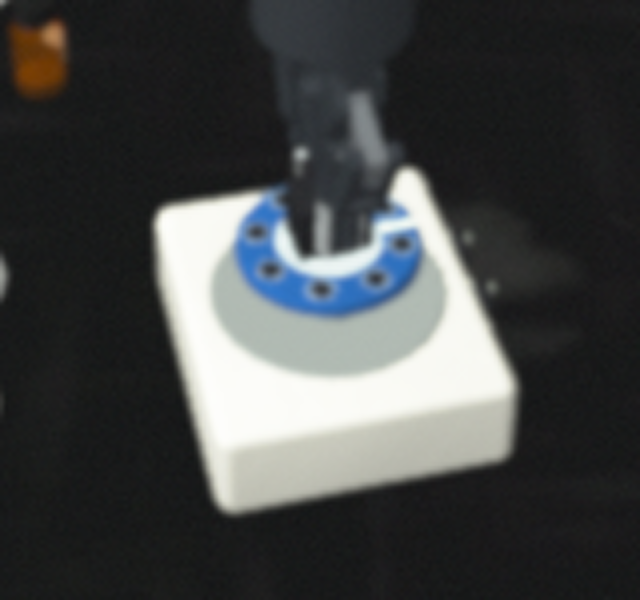

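The rotor is down on the collar: stiff contact after 7.9 mm of travel, disc low in the picture. I'll relieve the pressure, release, back off and check.

Run:
```python
from fit import *
f0=np.load("f0.npy");y=float(np.load("y.npy"));q=down(np.radians(y)-np.pi)
ctrl.movel([.4754,.2369,.1002],q,max_speed=.03);print((F(3)-f0).round(2))
ctrl.ungrasp();ctrl.pause(.2);print((F(3)-f0).round(2),get_state()["width"])
ctrl.movel([.4754,.2369,.20],q,max_speed=.08)
H=np.array(vision.camera_info("wrist")["hand_eye"]);R=q2m(q);P=np.array([.4754,.2373,.1]);t=P-R@H[:3,2]*.26-R@H[:3,3]
ctrl.movel(t,q,max_speed=.1);ctrl.pause(.3)
s=get_state();im,d=vision.grab_frame("wrist");np.savez("pics/w7.npz",im=im,d=d,pos=s["tcp_pos"],rot=s["eef_rot"]);print(s["time"],s["contact_force"].round(1))
C=cam("wrist",s);hsv=cv2.cvtColor(im,cv2.COLOR_BGR2HSV)
b=(hsv[...,0]>90)&(hsv[...,0]<125)&(hsv[...,1]>120)&(hsv[...,2]>80);b[:120]=0;b[340:]=0
c,f=outer(b);print("disc",circ(onz(C,c,.095)[:,:2]))
Q,_=maskpts(C,cv2.erode(b.astype(np.uint8),np.ones((3,3)))>0,d);Q=Q[abs(Q[:,2]-.097)<.012]
print("plane",np.linalg.lstsq(np.c_[Q[:,:2]-Q[:,:2].mean(0),np.ones(len(Q))],Q[:,2],rcond=None)[0],np.median(Q[:,2]))
o=topdown(im,C,[.4754,.2373],.095,.06)
i2,_=vision.grab_frame("side");o2=cv2.resize(i2[250:400,250:400],(400,400),interpolation=cv2.INTER_CUBIC)
cv2.imwrite("pics/o7.png",np.hstack([o,o2]))
```

```text
[-0.62 -2.44  7.28 -0.65  0.08  0.09]
[-0.35 -0.01  1.5   0.03 -0.01  0.02] 0.0856983238300378
36.7917 [0.9 0.1 0.3]
disc (array([0.47624463, 0.23733906, 0.04595467]), np.float64(0.00022258859694456696))
plane [-0.00350764 -0.00131393  0.09416122] 0.0941686806652268
```

View pics/o7.png

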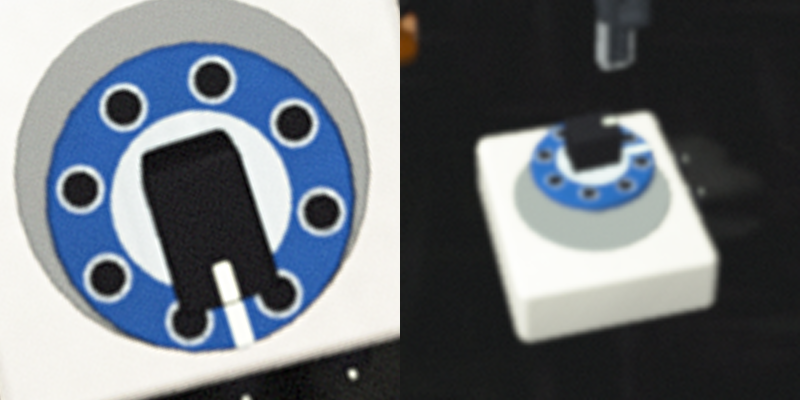

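Disc top is at 0.094 m (0.095 expected when home), level to about 0.2°, and centred; the gripper is clear.

```bash
python3 -c "
from h import *
print(ticket.close_job())"
```

```text
the job is handed in; nothing more can be done
None
```

The blue rotor is seated on the mixer spindle and released, and I handed the job in at about 37 s on the robot clock.

- **Steps:** I took the rotor off its stand by the black block and set it over the spindle pin. I pressed down with about 6–7 N and turned it 10° in 1° steps. The tab dropped at jaw yaw 107°, and I stopped turning there. I then lowered it 7.9 mm onto the collar and let go.
- **Forces:** The most I read on the mixer was about 11 N down and 5 N sideways, sampled at each step rather than continuously.
- **Last checks:** After release the disc top measured 94.2 mm high; 95 mm is expected when fully home. It was level to about 0.2° and within 1 mm of the spindle axis. The gripper was open and clear of everything.
- **Disagreements:** The measured disc radius came out at 46 mm instead of 47.5 mm in every picture, which I put down to blurred colour edges. While the rotor hung in the gripper, the depth picture suggested a tilt of about 1.5°, but that tilt was absent once it was seated.
- **Not checked:** I did not look again at the dropper bottle, sample bottle, timer or green look-alike at the end. The arm's path kept clear of all of them.

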